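# Sort the loose wooden fittings into their sample trays

### The arm

A 7-joint arm with a two-finger parallel gripper is mounted at the origin on the work surface. World frame = base frame: x ahead of the robot, y to its left, z up, the work surface at z = 0. Lengths are in m, angles in rad, forces in N, time in s.
With the tool pointing down it reaches from about 0.35 to 0.9 m from the base axis. Payload 8.1 kg.
Tool frame: the origin (TCP) lies midway between the tips of the shut fingers; the grasp point (between the pads) lies 19 mm behind it; z points along the fingers, y is the line along which they close (so a half turn about z gives the same grasp; the last joint's range is limited). The gripper opens to 92 mm and grips with 3 to 60 N. Pads are 19 mm wide; open, the fingers measure 130 mm over their backs; the gripper's body (75 mm by 190 mm) begins 47 mm behind the grasp point.
Start: joints at [-1.251, 0.434, 0.025, 1.573, -0.012, 1.134, -0.075], TCP at [0.256, 0.57, 0.194] pointing down, gripper open.
Joint ranges: [-2.62, 2.62], [-0.44, 2.09], [-1.27, 1.32], [0.08, 2.57], [-1.32, 4.46], [0.12, 2], [-2.74, 2.74]. Speed limits (rad/s): [2.22, 2.22, 3.01, 3.01, 3.14, 3.14, 3.14].

### API

Orientations are given as a rotation vector (axis times angle).
In Python, from cell import arm gives the robot as it stands.
- The arm moves only by the tool carry_out, never from a script. Its arguments are lists of equal length, an entry for each row: "claw": the finger opening in cm, from 0 to 9.18; "delta_pos": the shift along the tool's x, y, z in cm, a list of three; "angular": the turn, a rotation vector about the tool's x, y, z in rad, a list of three. In form: {"claw": [claw, ...], "delta_pos": [[dx, dy, dz], ...], "angular": [[ax, ay, az], ...]}. A call has 1 to 20 rows; each row shifts and turns the commanded pose from where the row before left it, along the tool's axes as they then stand; what a row does not reach is not made up. A row lasts 1/10 s, in which the tool goes at most 50 mm and 8.59 degrees, less where a joint would pass 70% of its speed; a pose out of reach is approached as far as the arm can. A call with a gripper value outside its range is refused whole. The fingers move at their own pace and stop on an object; "force" is the grip in N (left out, the last holds). Time passes only in rows, so rows that do not move let the fingers close. It gives the time, the measured TCP pose, the force, the opening and the grip force at its end, in the units of the state.
- arm.observe(): the state, without advancing time (a new reading comes with each control period).
- arm.get_image(name): name is "scene" or "side" or "wrist"; returns a dict with "frame" (420x560x3 uint8, red, green, blue), "mtx" (3x3 intrinsics, pixels), "T" (4x4, takes a point from camera to world coordinates). Camera axes: x right, y down, z forward; pixel columns grow to the right and rows downward; lengths in m; the calibration is good to about 2 mm. A picture is of the moment at which its call begins. There is no depth.
- arm.sign_off(): hands the job in; it is judged then, once.
Trained networks look in a picture, given as the dict that the camera call returned (one of the last four; its "shot" number tells which), for a name from the list of things; names that differ only in an ending like _2 or _b are one class to them, and where a whole thing is asked for, a point or a joint stands for the part that bears it (a point fixed in the world has none). Each returns a list of dicts, best first, with "conf" (0 to 1); they miss things now and then, are a little off and sometimes report something else, mostly with a low value. They report only what shows in the picture. A call takes as long as a camera call. They do not tell look-alikes from the thing itself.
- arm.look_for(label, picture): "centre" ([column, row] as shares, 0 to 1, of the picture: columns of its width, rows of its height, amid what is visible of it).
- arm.trace(label, picture): "region" (420x560 bool, what is visible of it) and "centre" ([column, row] as shares, 0 to 1, of the picture: columns of its width, rows of its height, amid what is visible of it).
- arm.place_of(label, picture): "centre" ([column, row] as shares, 0 to 1, of the picture: columns of its width, rows of its height: a listed point, or the origin of a listed thing).
The state is a dict: "clock": time; "joints": joint angles; "dq": joint speeds; "joint_efforts": joint torques, N m; "position": TCP position; "ee_rot": TCP orientation; "force": force on the tool from outside, world axes, zero at the start; "ft_torque": the same for the moment, N m; "width": opening from 0.0 (shut) to 1.0 (fully open); "gripper_force": force on a finger pad.
Only numpy, scipy, OpenCV 4.12 (cv2) and the standard library are available. Lean on these libraries where they do the work, as an engineer would, in place of code of your own. Each camera call takes 0.05 s, during which the arm holds its last target. There are 200 camera calls.

### The job

Four wooden fittings are lying loose on the packing table: a large ring, a small ring, a thread spool and a toggle. Put each one into the compartment of the tray that carries a glued-on sample of the same kind and size, rings and toggle lying flat on the compartment's floor and the spool standing upright on it. Leave the glue jar and the tape roll standing where they are.

Things in the scene. Friction and masses are not known exactly. Their poses are not given: they have to be found in the camera images.
- ring_large: loose large wooden ring lying flat: outer diameter 50 mm, hole 32 mm, 14 mm high. Origin: centre of its underside, z up. About 30 g.
- ring_small: loose small wooden ring lying flat: outer diameter 34 mm, hole 18 mm, 12 mm high. Origin: centre of its underside, z up. About 15 g.
- spool: loose empty wooden thread spool standing upright: 40 mm tall, flanges 32 mm in diameter at both ends (each 8 mm high), waist 22 mm in diameter. Origin: centre of its underside, z up. About 30 g.
- toggle: loose wooden toggle, a short bar with round ends and two dark holes, lying flat: 68 mm long (its x), 20 mm wide (its y), 18 mm high. Origin: centre of its underside, z up. About 20 g.
- tray_ring_large: fixed grey tray, open on top. Compartment 100 (its x) by 110 mm (its y) inside, walls 4 mm thick, 25 mm high, floor 4 mm above the table. Origin: under the compartment's centre, at table height. At the +x end (away from the robot), x = 54 to 116 mm, a solid ledge 12 mm high with a sample glued on at x = 86 mm, y = 0: a large ring like ring_large.
- tray_ring_small: fixed grey tray, open on top. Compartment 100 (its x) by 110 mm (its y) inside, walls 4 mm thick, 25 mm high, floor 4 mm above the table. Origin: under the compartment's centre, at table height. At the +x end (away from the robot), x = 54 to 116 mm, a solid ledge 12 mm high with a sample glued on at x = 86 mm, y = 0: a small ring like ring_small.
- tray_spool: fixed grey tray, open on top. Compartment 100 (its x) by 110 mm (its y) inside, walls 4 mm thick, 25 mm high, floor 4 mm above the table. Origin: under the compartment's centre, at table height. At the +x end (away from the robot), x = 54 to 116 mm, a solid ledge 12 mm high with a sample glued on at x = 86 mm, y = 0: a standing spool like spool (its top 52 mm above the table).
- tray_toggle: fixed grey tray, open on top. Compartment 100 (its x) by 110 mm (its y) inside, walls 4 mm thick, 25 mm high, floor 4 mm above the table. Origin: under the compartment's centre, at table height. At the +x end (away from the robot), x = 54 to 116 mm, a solid ledge 12 mm high with a sample glued on at x = 86 mm, y = 0: a toggle like toggle, lying across along the tray's y.
- glue_jar: bystander among the fittings, to be left alone: upright white glue jar with black cap, 42 mm in diameter, 55 mm tall, loose. Origin: centre of its underside.
- tape_roll: bystander among the fittings, to be left alone: thick roll of white paper tape lying flat, outer diameter 54 mm, hole 22 mm, 28 mm high, loose (not one of the wooden rings). Origin: centre of its underside.
Not all that is in view belongs to the job. What is shaped like the ring_large but blue is not meant.

How it is judged:
At the end, for the whole second after the job is handed in: Each fitting rests on the compartment floor of the tray with its own sample (origin within 48 mm in x, 53 mm in y of its centre, underside within 6 mm of the floor), flat or, the spool, upright within 0.2 rad (either face up), released and at rest (x of ring_large in the frame of tray_ring_large between -0.048 and 0.048 m and y of ring_large in the frame of tray_ring_large between -0.053 and 0.053 m and linear speed of each of ring_large, ring_small, spool, toggle below 0.02 m/s and angular speed of each of ring_large, ring_small, spool, toggle below 0.3 rad/s and ((z of ring_large in the frame of tray_ring_large below 0.01 m and angle between ring_large's own z axis and vertical below 0.2 rad) or (angle between ring_large's own z axis and vertical above 2.94 rad and z of ring_large in the frame of tray_ring_large below 0.024 m)) and x of ring_small in the frame of tray_ring_small between -0.048 and 0.048 m and y of ring_small in the frame of tray_ring_small between -0.053 and 0.053 m and ((z of ring_small in the frame of tray_ring_small below 0.01 m and angle between ring_small's own z axis and vertical below 0.2 rad) or (angle between ring_small's own z axis and vertical above 2.94 rad and z of ring_small in the frame of tray_ring_small below 0.022 m)) and x of spool in the frame of tray_spool between -0.048 and 0.048 m and y of spool in the frame of tray_spool between -0.053 and 0.053 m and ((z of spool in the frame of tray_spool below 0.01 m and angle between spool's own z axis and vertical below 0.2 rad) or (angle between spool's own z axis and vertical above 2.94 rad and z of spool in the frame of tray_spool below 0.05 m)) and x of toggle in the frame of tray_toggle between -0.048 and 0.048 m and y of toggle in the frame of tray_toggle between -0.053 and 0.053 m and ((z of toggle in the frame of tray_toggle below 0.01 m and angle between toggle's own z axis and vertical below 0.2 rad) or (angle between toggle's own z axis and vertical above 2.94 rad and z of toggle in the frame of tray_toggle below 0.028 m))); the robot touches nothing.
It fails at once if the glue jar is pushed more than 30 mm from its place or tipped over (distance of glue_jar from where it was at the start of the episode above 0.03 m or angle between glue_jar's own z axis and vertical above 0.5 rad).
It fails at once if the tape roll is pushed more than 30 mm from its place or tipped over (distance of tape_roll from where it was at the start of the episode above 0.03 m or angle between tape_roll's own z axis and vertical above 0.5 rad).
It also fails if it takes over 104 s, if anything falls off the work surface, if the arm or the gripper's body presses on something with over 40 N, if the wrist force passes 120 N, or if a joint passes its speed limit or range.

## Working session

There is one attempt and no reset: what is moved stays moved. The work goes in short steps, Python scripts to look and compute and a tool call to move; the robot and the scene stay as the last step left them, time stands still between calls to the robot, and variables do not carry over. Pictures are saved under pics/ and viewed, at most 14 in all, crops included, and the job is handed in when it is done.

Besides the shell and the picture viewer there is one more tool, called as name(argument=value, ...), one argument or row to a line, values as JSON. carry_out: Moves the arm, as the interface text tells. Its arguments: {"type":"object","properties":{"claw":{"type":"array","items":{"type":"number"}},"delta_pos":{"type":"array","items":{"type":"array","items":{"type":"number"}}},"angular":{"type":"array","items":{"type":"array","items":{"type":"number"}}},"force":{"type":"number"}},"required":["claw","delta_pos","angular"]}

```bash
mkdir -p pics; cat > h.py <<'E'
import numpy as np, cv2
from cell import arm
from scipy.spatial.transform import Rotation as R
def ray(p,uv,z):
    K,T=p["mtx"],p["T"]; d=T[:3,:3]@np.linalg.solve(K,[uv[0],uv[1],1.]); o=T[:3,3]
    return o+d*(z-o[2])/d[2]
def px(c): return [c[0]*560,c[1]*420]
def save(p,n): cv2.imwrite("pics/"+n,p["frame"][:,:,::-1])
E
python3 - <<'E'
from h import *
s=arm.observe();print(s)
names=dict(ring_large=0,ring_small=0,spool=0,toggle=0,tray_ring_large=0,tray_ring_small=0,tray_spool=0,tray_toggle=0,glue_jar=0,tape_roll=0)
for c in("scene","side"):
    p=arm.get_image(c);save(p,c+"0.png");print(c,p["T"][:3,3].round(3))
    for n in names:
        for r in arm.place_of(n,p)[:3]: u=px(r["centre"]);print(n,round(r["conf"],2),np.round(u),ray(p,u,0).round(3))
E
```

```text
{'clock': 0.0, 'joints': array([-1.25062234,  0.43520447,  0.02497625,  1.57406927, -0.01157842,
        1.13404476, -0.07508655]), 'dq': array([-1.30891825e-03,  6.75246365e-04, -6.05491878e-04,  9.45548825e-04,
        3.20756829e-06, -5.39106143e-04,  2.88401315e-04]), 'joint_efforts': array([-4.93727657e-04, -6.67837715e+01,  9.84429494e-01, -3.14462435e+01,
       -6.06928929e-02,  4.28438641e-02,  2.60719889e-04]), 'position': array([0.25626619, 0.56942694, 0.19326735]), 'ee_rot': array([-6.59197833e-01, -3.07147983e+00,  2.46932359e-03]), 'force': array([-0.60419106, -0.10862036, -0.4699795 ]), 'ft_torque': array([-0.01528112, -0.05524645,  0.01204173]), 'gripper_force': 0.0, 'width': 0.9984199150958402}
scene [ 0.827 -0.363  0.846]
ring_large 0.77 [248. 220.] [ 0.459 -0.051  0.   ]
ring_large 0.72 [217. 188.] [ 0.355 -0.042  0.   ]
ring_small 0.59 [276. 183.] [0.44  0.054 0.   ]
ring_small 0.56 [300. 140.] [0.399 0.178 0.   ]
spool 0.84 [111. 273.] [ 0.348 -0.316  0.   ]
toggle 0.6 [320. 100.] [0.354 0.304 0.   ]
toggle 0.38 [281. 273.] [ 0.588 -0.093  0.   ]
tray_ring_large 
[... 353 characters left out ...]
192. 245.] [ 0.416 -0.169  0.   ]
tape_roll 0.59 [304. 136.] [0.398 0.194 0.   ]
side [0.358 0.516 0.644]
ring_large 0.68 [339. 220.] [ 0.349 -0.045  0.   ]
ring_large 0.53 [293. 209.] [ 0.455 -0.051  0.   ]
ring_small 0.69 [301. 308.] [0.39  0.182 0.   ]
ring_small 0.47 [283. 142.] [ 0.531 -0.279  0.   ]
ring_small 0.21 [292. 209.] [ 0.456 -0.05   0.   ]
spool 0.72 [354. 144.] [ 0.346 -0.32   0.   ]
toggle 0.7 [307. 386.] [0.353 0.311 0.   ]
tray_ring_large 0.68 [188. 340.] [0.565 0.286 0.   ]
tray_ring_small 0.86 [213. 246.] [0.593 0.088 0.   ]
tray_toggle 0.64 [240. 185.] [ 0.592 -0.095  0.   ]
glue_jar 0.61 [289. 248.] [0.44  0.055 0.   ]
tape_roll 0.59 [316. 176.] [ 0.424 -0.17   0.   ]
```

View pics/scene0.png

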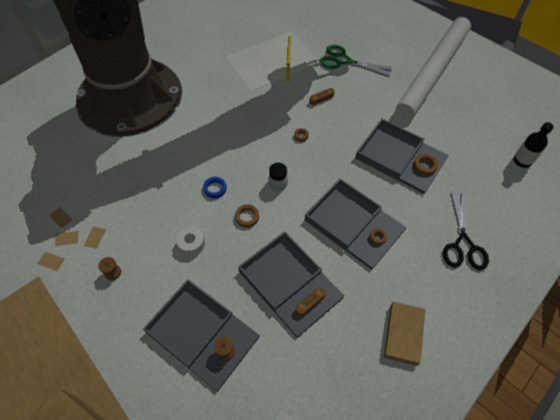

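View pics/side0.png

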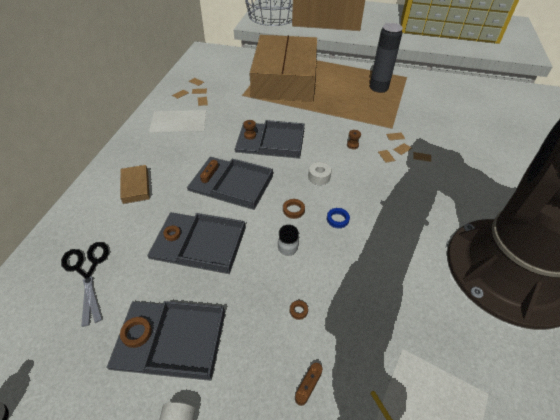

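The scene view shows the loose large ring (247,215), the blue decoy (215,187), the small ring (301,134), the toggle (321,96) and the spool (110,268). The jar is at (278,175) and the tape at (190,240). The trays run from top right to bottom left in the order large ring, small ring, toggle, spool. The side view agrees.

```bash
cat >> h.py <<'E'
def plan(x,y,z,yaw=None):
    """tool-frame shift (cm) and z turn to reach x,y,z with tool y axis at world angle yaw (mod pi)"""
    s=arm.observe(); M=R.from_rotvec(s["ee_rot"]).as_matrix()
    d=M.T@(np.array([x,y,z])-s["position"])*100
    cy=np.arctan2(M[1,1],M[0,1]); out=[d.round(2)]
    print("t",round(s["clock"],2),"pos",s["position"].round(4),"width",round(s["width"]*92,1),"yaw(y)",round(cy,3),"q",s["joints"].round(2))
    print("shift cm tool",d.round(2))
    if yaw is not None:
        w=(yaw-cy+np.pi/2)%np.pi-np.pi/2
        print("turn about tool z",round(-w,3),"level rotvec",)
    print("tool z",M[:,2].round(4),"x",M[:,0].round(3),"y",M[:,1].round(3))
E
python3 - <<'E'
from h import *
plan(.353,.308,.15)
ims=[arm.get_image(c) for c in("scene","side")]
def corners(p,mask,z):
    c=max(cv2.findContours(mask.astype(np.uint8),0,2)[0],key=cv2.contourArea)[:,0]
    w=np.array([ray(p,u,z)[:2] for u in c]).astype(np.float32)*1000
    return cv2.minAreaRect(w)
for p in ims:
    for n,z in(("toggle",.012),("tray_ring_large",.018),("tray_ring_small",.018),("tray_spool",.018),("tray_toggle",.018),("ring_large",.007),("ring_small",.006),("spool",.02)):
        for r in arm.trace(n,p)[:2]:
            b=corners(p,r["region"],z); print(n,round(r["conf"],2),np.round(px(r["centre"])),np.round(b[0]),np.round(b[1]),round(b[2],1))
E
```

```text
t 1.1 pos [0.2565 0.57   0.194 ] width 92.2 yaw(y) 1.148 q [-1.25  0.43  0.03  1.57 -0.01  1.13 -0.08]
shift cm tool [-19.55 -19.93   4.4 ]
tool z [ 0.  0. -1.] x [-0.912  0.41  -0.   ] y [0.41  0.912 0.   ]
toggle 0.63 [322.  97.] [353. 307.] [75. 33.] 73.8
tray_ring_large 0.66 [400. 155.] [598. 289.] [176. 140.] 7.9
tray_ring_small 0.74 [356. 223.] [626.  85.] [177. 132.] 2.4
tray_spool 0.77 [204. 334.] [ 566. -277.] [176. 120.] 6.1
ring_large 0.68 [216. 193.] [353. -47.] [47. 54.] 46.0
ring_large 0.62 [250. 213.] [451. -48.] [47. 57.] 43.9
ring_small 0.67 [110. 269.] [ 341. -312.] [34. 57.] 84.4
ring_small 0.65 [303. 136.] [394. 189.] [30. 38.] 41.6
spool 0.81 [108. 269.] [ 349. -313.] [31. 51.] 83.3
spool 0.28 [245. 214.] [459. -54.] [49. 54.] 67.1
toggle 0.87 [307. 383.] [352. 311.] [71. 23.] 71.5
toggle 0.44 [293. 209.] [452. -43.] [46. 56.] 14.2
tray_ring_large 0.97 [169. 340.] [594. 295.] [171. 127.] 8.5
tray_ring_large 0.47 [320. 173.] [ 414. -165.] [53. 78.] 10.6
tray_ring_small 0.7 [201. 244.] [622.  91.] [169. 133.] 1.8
tray_spool 0.83 [273. 138.] [ 565. -269.] [172. 152.] 7.3
tray_toggle 0.7 [229. 178.] [612. -90.] [139. 173.] 83.7
ring_large 0.87 [339. 221.] [352. -44.] [46. 58.] 8.7
ring_large 0.85 [294. 209.] [453. -48.] [47. 57.] 13.2
ring_small 0.72 [301. 312.] [392. 188.] [33. 37.] 12.5
spool 0.77 [353. 136.] [ 349. -314.] [29. 79.] 2.8
spool 0.27 [200. 244.] [621.  93.] [172. 136.] 1.7
```

carry_out(
  claw=[9,9,9,9,9,9,9,9,9,9,9,9,9,9,9,9,9,9,9,9],
  delta_pos=[
    [-2,-2,0.2],
    [-2,-2,0.2],
    [-2,-2,0.2],
    [-2,-2,0.2],
    [-2,-2,0.2],
    [-2,-2,0.2],
    [-2,-2,0.2],
    [-2,-2,0.2],
    [-2,-2,0.2],
    [-1.55,-1.93,0.2],
    [0,0,0],
    [0,0,0],
    [0,0,0],
    [0,0,0],
    [0,0,0],
    [0,0,0],
    [0,0,0],
    [0,0,0],
    [0,0,0],
    [0,0,0],
  ],
  angular=[
    [0,0,0],
    [0,0,0],
    [0,0,0],
    [0,0,0],
    [0,0,0],
    [0,0,0],
    [0,0,0],
    [0,0,0],
    [0,0,0],
    [0,0,0],
    [0,0,0.146],
    [0,0,0.146],
    [0,0,0.146],
    [0,0,0.146],
    [0,0,0.146],
    [0,0,0.146],
    [0,0,0.146],
    [0,0,0.146],
    [0,0,0.146],
    [0,0,0.146],
  ],
)

```text
clock: 4.0
position: [0.353, 0.3081, 0.1742]
ee_rot: [-2.545, -1.842, -0.001]
force: [-0.0, 0.2, 0.8]
width: 0.982
gripper_force: 0.0
```

```bash
cat >> h.py <<'E'
def wrist(n,z,fn=None):
    p=arm.get_image("wrist")
    if fn: save(p,fn)
    for r in arm.trace(n,p)[:3]:
        c=max(cv2.findContours(r["region"].astype(np.uint8),0,2)[0],key=cv2.contourArea)[:,0]
        w=np.array([ray(p,u,z)[:2] for u in c]).astype(np.float32)*1000
        b=cv2.minAreaRect(w); print(n,round(r["conf"],2),np.round(px(r["centre"])),np.round(b[0],1),np.round(b[1]),round(b[2],1))
E
python3 - <<'E'
from h import *
wrist("toggle",.014,"w1.png")
plan(.353,.309,.005,-.314)
E
```

```text
toggle 0.78 [277. 184.] [353.1 308.8] [69. 20.] 72.1
t 4.1 pos [0.353  0.3081 0.1741] width 90.3 yaw(y) -0.314 q [-1.1   0.2   0.32  1.99 -0.07  0.97 -1.06]
shift cm tool [ 0.08 -0.03 16.91]
turn about tool z -0.0 level rotvec
tool z [ 2.e-04  2.e-04 -1.e+00] x [0.309 0.951 0.   ] y [ 0.951 -0.309  0.   ]
```

View pics/w1.png

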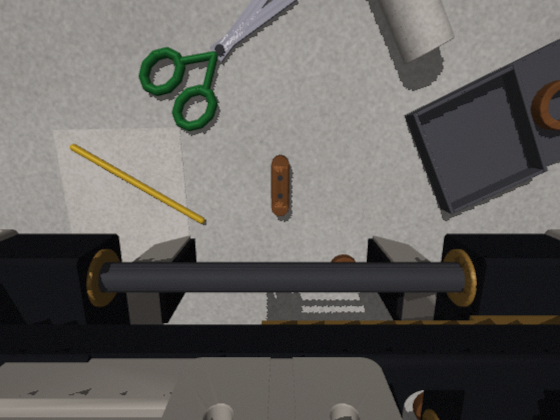

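The toggle is at (277,184), in line with the fingers.

carry_out(
  claw=[6,6,6,6,6,6,6,1,1,1,1,1,1,1,1,1,1,1],
  delta_pos=[
    [0.08,0,3],
    [0,0,3],
    [0,0,3],
    [0,0,3],
    [0,0,3],
    [0,0,1.85],
    [0,0,0],
    [0,0,0],
    [0,0,0],
    [0,0,0],
    [0,0,0],
    [0,0,0],
    [0,0,0],
    [0,0,0],
    [0,0,-2],
    [0,0,-3],
    [0,0,-3],
    [0,0,-2],
  ],
  angular=[
    [0,0,0],
    [0,0,0],
    [0,0,0],
    [0,0,0],
    [0,0,0],
    [0,0,0],
    [0,0,0],
    [0,0,0],
    [0,0,0],
    [0,0,0],
    [0,0,0],
    [0,0,0],
    [0,0,0],
    [0,0,0],
    [0,0,0],
    [0,0,0],
    [0,0,0],
    [0,0,0],
  ],
  force=15,
)

```text
clock: 5.9
position: [0.3536, 0.309, 0.1073]
ee_rot: [-2.54, -1.849, -0.002]
force: [0.8, 0.2, -1.6]
width: 0.105
gripper_force: 0.0
```

```bash
python3 - <<'E'
from h import *
plan(.588,-.095,.105,-.1)
E
```

```text
t 5.9 pos [0.3536 0.309  0.1073] width 9.7 yaw(y) -0.312 q [-1.08  0.29  0.31  2.07 -0.12  0.8  -1.01]
shift cm tool [-31.25  34.72   0.21]
turn about tool z -0.212 level rotvec
tool z [ 0.001   0.0011 -1.    ] x [0.307 0.952 0.001] y [ 0.952 -0.307  0.001]
```

```bash
python3 - <<'E'
from h import *
wrist("toggle",.014,"w2.png")
p=arm.get_image("side")
for r in arm.place_of("toggle",p)[:2]: u=px(r["centre"]);print(round(r["conf"],2),np.round(u),ray(p,u,0).round(3))
E
```

```text
toggle 0.97 [276. 196.] [353.6 309.6] [67. 19.] 71.6
0.94 [306. 385.] [0.356 0.311 0.   ]
0.56 [241. 184.] [ 0.591 -0.1    0.   ]
```

View pics/w2.png

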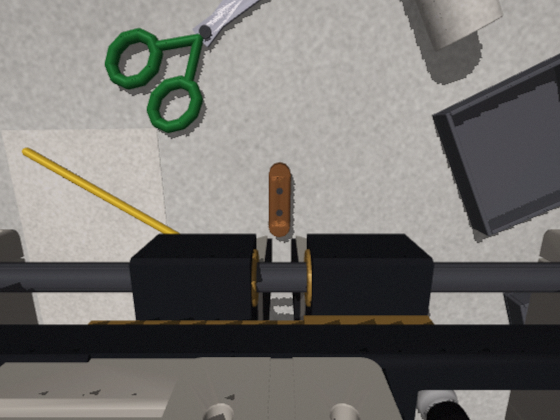

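The toggle is still on the table at (276,196), so the fingers closed too slowly. I'll pre-set the opening and check the grip before lifting.

carry_out(
  claw=[3.6,3.6,3.6,3.6,3.6,3.6,3.6,3.6,1,1,1,1,1,1],
  delta_pos=[
    [0,0,0],
    [0,0,0],
    [0,0,0],
    [0,0,0],
    [0,0,3],
    [0,0,3],
    [0,0,2.3],
    [0,0,2],
    [0,0,0],
    [0,0,0],
    [0,0,0],
    [0,0,0],
    [0,0,0],
    [0,0,0],
  ],
  angular=[
    [0,0,0],
    [0,0,0],
    [0,0,0],
    [0,0,0],
    [0,0,0],
    [0,0,0],
    [0,0,0],
    [0,0,0],
    [0,0,0],
    [0,0,0],
    [0,0,0],
    [0,0,0],
    [0,0,0],
    [0,0,0],
  ],
  force=25,
)

```text
clock: 7.5
position: [0.3534, 0.3091, 0.003]
ee_rot: [-2.539, -1.849, -0.001]
force: [1.1, -0.4, 0.8]
width: 0.114
gripper_force: 0.0
```

```bash
python3 - <<'E'
from h import *
s=arm.observe();print(s["position"],s["width"],s["gripper_force"],s["force"])
p=arm.get_image("wrist");save(p,"w3.png")
T=np.linalg.inv(p["T"]);c=T[:3,:3]@s["position"]+T[:3,3];u=p["mtx"]@c;print("tcp px",u[:2]/u[2],p["T"].round(3))
q=arm.get_image("side");save(q,"s3.png")
i=np.vstack([cv2.resize(q["frame"][300:420,200:420],(560,305)),p["frame"][100:395]]);cv2.imwrite("pics/c3.png",i[:,:,::-1])
E
```

```text
[0.35339162 0.30905279 0.00301998] 0.11358382582669958 0.0 [ 1.05674205 -0.3852169   0.80767301]
tcp px [279.36644907 234.09126878] [[ 0.952 -0.298 -0.076  0.375]
 [-0.307 -0.922 -0.234  0.371]
 [-0.     0.246 -0.969  0.193]
 [ 0.     0.     0.     1.   ]]
```

View pics/c3.png

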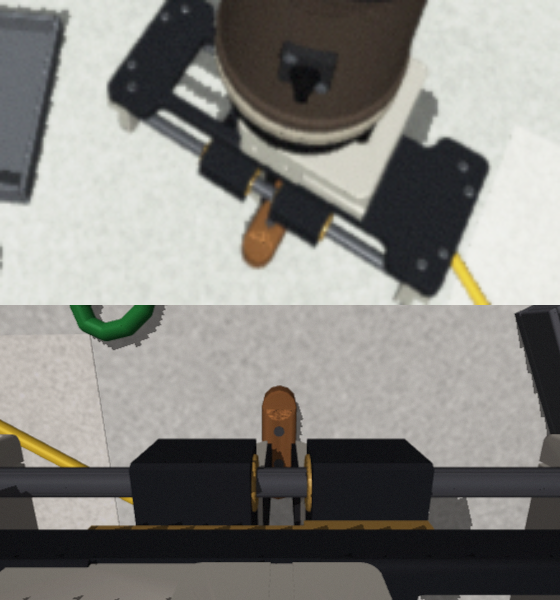

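The toggle sits between the pads with no grip force: at reading 1 cm the pads only just touch it. I'll command fully closed.

carry_out(
  claw=[0,0,0,0,0,0],
  delta_pos=[
    [0,0,0],
    [0,0,0],
    [0,0,0],
    [0,0,0],
    [0,0,0],
    [0,0,0],
  ],
  angular=[
    [0,0,0],
    [0,0,0],
    [0,0,0],
    [0,0,0],
    [0,0,0],
    [0,0,0],
  ],
  force=25,
)

```text
clock: 8.2
position: [0.3532, 0.3087, 0.0025]
ee_rot: [2.54, 1.849, -0.0]
force: [0.0, -0.1, -0.9]
width: 0.007
gripper_force: 0.0
```

```bash
python3 - <<'E'
from h import *
wrist("toggle",.014,"w4.png")
p=arm.get_image("scene");save(p,"sc4.png")
q=arm.get_image("side")
for i in (p,q):
  for r in arm.place_of("toggle",i)[:2]: u=px(r["centre"]);print(round(r["conf"],2),np.round(u),ray(i,u,0).round(3))
i=np.vstack([cv2.resize(p["frame"][40:150,250:450],(560,305)),cv2.imread("pics/w4.png")[100:395,:,::-1]]);cv2.imwrite("pics/c4.png",i[:,:,::-1])
E
```

```text
toggle 0.79 [279. 209.] [358.8 326.7] [33. 20.] 72.1
0.56 [321. 102.] [0.358 0.302 0.   ]
0.56 [307. 383.] [0.354 0.308 0.   ]
```

View pics/c4.png

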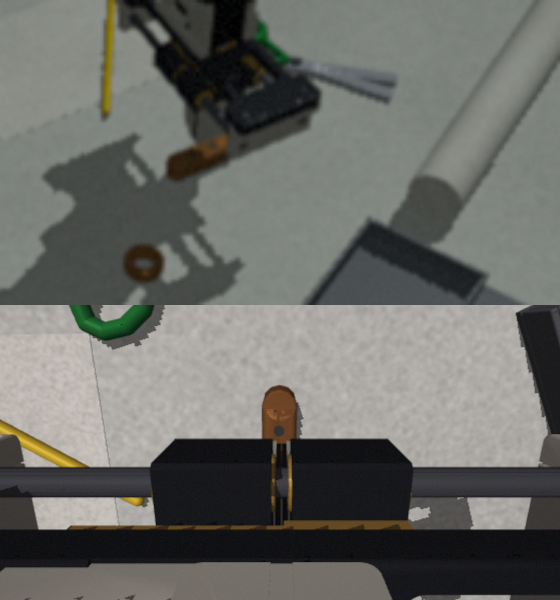

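The fingers shut fully without moving the toggle and read no force, so the real tips must be above it. I'll open and probe downward gently, watching the force.

carry_out(
  claw=[4,4,4,4,4,4,4,4,4],
  delta_pos=[
    [0,0,0],
    [0,0,0],
    [0,0,0],
    [0,0,0],
    [0,0,0],
    [0,0,0.1],
    [0,0,0.1],
    [0,0,0.1],
    [0,0,0],
  ],
  angular=[
    [0,0,0],
    [0,0,0],
    [0,0,0],
    [0,0,0],
    [0,0,0],
    [0,0,0],
    [0,0,0],
    [0,0,0],
    [0,0,0],
  ],
)

```text
clock: 9.4
position: [0.3531, 0.3087, -0.0006]
ee_rot: [2.54, 1.849, -0.0]
force: [0.5, 1.3, 0.5]
width: 0.437
gripper_force: 0.0
```

```bash
python3 - <<'E'
from h import *
s=arm.observe();print(s["position"],s["force"],s["ft_torque"],s["joint_efforts"].round(2),s["joints"])
E
```

```text
[ 0.35312297  0.30868723 -0.00063364] [0.48376719 1.34887589 0.50087883] [-0.09370836  0.10811732  0.00226223] [ 1.000e-02 -5.391e+01  3.780e+00 -1.730e+01 -5.000e-02 -9.000e-02
  1.000e-02] [-1.01668698  0.4699641   0.24178369  2.16159655 -0.21535564  0.53224195
 -0.92604597]
```

carry_out(
  claw=[4,4,4,4,4,4],
  delta_pos=[
    [0,0,0.1],
    [0,0,0.1],
    [0,0,0.1],
    [0,0,0.1],
    [0,0,0.1],
    [0,0,0],
  ],
  angular=[
    [0,0,0],
    [0,0,0],
    [0,0,0],
    [0,0,0],
    [0,0,0],
    [0,0,0],
  ],
)

```text
clock: 10.0
position: [0.3531, 0.3087, -0.0056]
ee_rot: [2.54, 1.849, -0.0]
force: [0.5, -0.7, 0.2]
width: 0.436
gripper_force: 0.0
```

carry_out(
  claw=[4,4,4,4,4,4],
  delta_pos=[
    [0,0,0.1],
    [0,0,0.1],
    [0,0,0.1],
    [0,0,0.1],
    [0,0,0.1],
    [0,0,0],
  ],
  angular=[
    [0,0,0],
    [0,0,0],
    [0,0,0],
    [0,0,0],
    [0,0,0],
    [0,0,0],
  ],
)

```text
clock: 10.6
position: [0.3531, 0.3087, -0.0106]
ee_rot: [2.54, 1.849, -0.0]
force: [0.3, 0.3, -0.6]
width: 0.435
gripper_force: 0.0
```

Still free. I'll try closing here, which brackets the tip height.

carry_out(
  claw=[0,0,0,0,0,0],
  delta_pos=[
    [0,0,0],
    [0,0,0],
    [0,0,0],
    [0,0,0],
    [0,0,0],
    [0,0,0],
  ],
  angular=[
    [0,0,0],
    [0,0,0],
    [0,0,0],
    [0,0,0],
    [0,0,0],
    [0,0,0],
  ],
)

```text
clock: 11.2
position: [0.3532, 0.3088, -0.0104]
ee_rot: [-2.54, -1.849, -0.0]
force: [0.7, -0.4, 0.3]
width: 0.009
gripper_force: 0.0
```

```bash
python3 - <<'E'
from h import *
q=arm.get_image("side");p=arm.get_image("scene")
for n,i in(("sd",q),("sc",p)):
    for P in([.3532,.3088,-.0104],[.3532,.3088,.03]):
        T=np.linalg.inv(i["T"]);c=T[:3,:3]@np.array(P)+T[:3,3];u=i["mtx"]@c;print(n,u[:2]/u[2])
i=np.vstack([cv2.resize(q["frame"][320:420,240:380],(420,300)),cv2.resize(p["frame"][50:150,260:400],(420,300))]);cv2.imwrite("pics/c5.png",i[:,:,::-1])
E
```

```text
sd [307.224682  386.3284237]
sd [308.97196748 377.8407584 ]
sc [320.85169311 102.05565789]
sc [322.21653244  90.03952651]
```

View pics/c5.png

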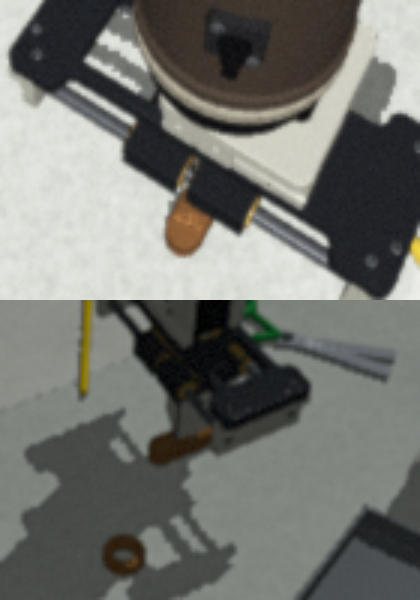

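In the scene crop the shut finger plates end just at the toggle's top, near z≈18 mm, while the reported TCP is −10 mm. The reported TCP therefore seems to lie about 30 mm beyond the real tips. I'll probe onto the toggle top in small steps.

carry_out(
  claw=[0,0,0,0],
  delta_pos=[
    [0,0,0.1],
    [0,0,0.1],
    [0,0,0.1],
    [0,0,0],
  ],
  angular=[
    [0,0,0],
    [0,0,0],
    [0,0,0],
    [0,0,0],
  ],
)

```text
clock: 11.7
position: [0.3531, 0.3087, -0.0136]
ee_rot: [2.54, 1.849, -0.0]
force: [-0.9, 0.7, -0.5]
width: 0.003
gripper_force: 0.0
```

carry_out(
  claw=[0,0,0,0],
  delta_pos=[
    [0,0,0.1],
    [0,0,0.1],
    [0,0,0.1],
    [0,0,0],
  ],
  angular=[
    [0,0,0],
    [0,0,0],
    [0,0,0],
    [0,0,0],
  ],
)

```text
clock: 12.1
position: [0.3533, 0.3089, -0.0147]
ee_rot: [-2.539, -1.848, -0.001]
force: [-6.6, -6.5, 37.6]
width: 0.006
gripper_force: 18.7
```

Contact came at TCP z ≈ −14 mm on the 18 mm toggle top, so the true tips sit about 32 mm above the reported TCP. I'll lift, open, go to TCP z ≈ −27 mm (tips at 5 mm) and close.

carry_out(
  claw=[4,4,4,4,4,4,4,4,4,4,4,0,0,0,0,0,0],
  delta_pos=[
    [0,0,-0.5],
    [0,0,-0.5],
    [0,0,0],
    [0,0,0],
    [0,0,0],
    [0,0,0],
    [0,0,0.5],
    [0,0,0.5],
    [0,0,0.5],
    [0,0,0.4],
    [0,0,0],
    [0,0,0],
    [0,0,0],
    [0,0,0],
    [0,0,0],
    [0,0,0],
    [0,0,0],
  ],
  angular=[
    [0,0,0],
    [0,0,0],
    [0,0,0],
    [0,0,0],
    [0,0,0],
    [0,0,0],
    [0,0,0],
    [0,0,0],
    [0,0,0],
    [0,0,0],
    [0,0,0],
    [0,0,0],
    [0,0,0],
    [0,0,0],
    [0,0,0],
    [0,0,0],
    [0,0,0],
  ],
  force=20,
)

```text
clock: 13.8
position: [0.3533, 0.3089, -0.0253]
ee_rot: [-2.54, -1.849, -0.001]
force: [-0.4, 0.2, 1.7]
width: 0.213
gripper_force: 20.0
```

Gripped: 19.6 mm wide at 20 N. Lifting and carrying it to its tray.

carry_out(
  claw=[0,0,0,0,0,0,0,0,0,0,0,0,0,0,0,0,0,0],
  delta_pos=[
    [0,0,-1],
    [0,0,-3],
    [0,0,-4],
    [0,0,-4],
    [-2.6,2.9,0],
    [-2.6,2.9,0],
    [-2.6,2.9,0],
    [-2.6,2.9,0],
    [-2.6,2.9,0],
    [-2.6,2.9,0],
    [-2.6,2.9,0],
    [-2.6,2.9,0],
    [-2.6,2.9,0],
    [-2.6,2.9,0],
    [-2.6,2.9,0],
    [-2.6,2.8,0],
    [0,0,0],
    [0,0,0],
  ],
  angular=[
    [0,0,0],
    [0,0,0],
    [0,0,0],
    [0,0,0],
    [0,0,0],
    [0,0,0],
    [0,0,0],
    [0,0,0],
    [0,0,0],
    [0,0,0],
    [0,0,0],
    [0,0,0],
    [0,0,0],
    [0,0,0],
    [0,0,0],
    [0,0,0],
    [0,0,-0.1],
    [0,0,-0.1],
  ],
)

```text
clock: 15.6
position: [0.5876, -0.0965, 0.095]
ee_rot: [2.341, 2.095, -0.001]
force: [-0.2, 1.1, -1.4]
width: 0.216
gripper_force: 20.0
```

```bash
python3 - <<'E'
from h import *
plan(.588,-.095,-.017,-.1)
p=arm.get_image("wrist");save(p,"w6.png")
for n in("tray_toggle","toggle"):
  for r in arm.place_of(n,p)[:2]: u=px(r["centre"]);print(n,round(r["conf"],2),np.round(u),ray(p,u,0).round(3))
p=arm.get_image("side");q=arm.get_image("scene")
i=np.vstack([cv2.resize(p["frame"][60:280,140:460],(560,300)),q["frame"][130:420-0][:290]]);cv2.imwrite("pics/c6.png",np.vstack([cv2.resize(p["frame"][80:240,140:400],(480,295)),cv2.resize(q["frame"][140:330,180:400],(480,300))])[:,:,::-1])
E
```

```text
t 15.6 pos [ 0.5876 -0.0965  0.095 ] width 19.9 yaw(y) -0.111 q [-0.17  0.5   0.35  1.78 -0.21  0.9   0.16]
shift cm tool [ 0.17  0.02 11.2 ]
turn about tool z -0.011 level rotvec
tool z [-2.e-04 -8.e-04 -1.e+00] x [ 0.111  0.994 -0.001] y [ 0.994 -0.111 -0.   ]
tray_toggle 0.67 [277. 197.] [ 0.585 -0.093  0.   ]
toggle 0.58 [280. 247.] [ 0.583 -0.142  0.   ]
toggle 0.26 [81. 35.] [0.443 0.056 0.   ]
```

View pics/c6.png

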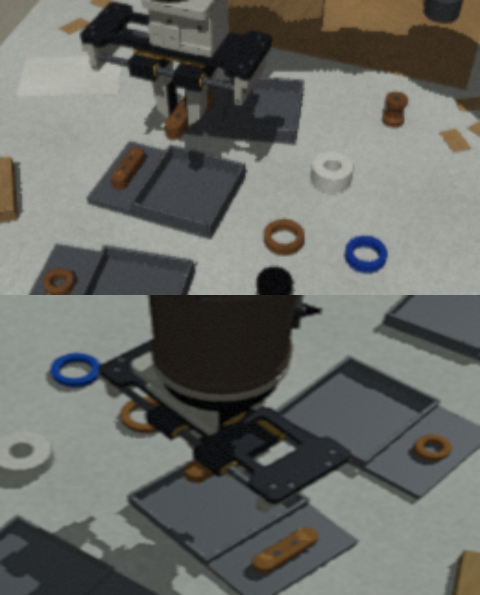

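The side crop shows the toggle hanging level between the fingers over its tray, with the end posts of the body about 30 mm above the tips. So from here on I also keep the body clear of the jar and the spool sample. Placing the toggle.

carry_out(
  claw=[0,0,0,0,0,0,0,0,4,4,4,4,4,4,4,4,4,4],
  delta_pos=[
    [0.15,0,2],
    [0,0,3],
    [0,0,3],
    [0,0,2],
    [0,0,1],
    [0,0,0.3],
    [0,0,0.15],
    [0,0,0],
    [0,0,0],
    [0,0,0],
    [0,0,0],
    [0,0,0],
    [0,0,-1],
    [0,0,-3],
    [0,0,-4],
    [0,0,-3],
    [0,0,0],
    [0,0,0],
  ],
  angular=[
    [0,0,0],
    [0,0,0],
    [0,0,0],
    [0,0,0],
    [0,0,0],
    [0,0,0],
    [0,0,0],
    [0,0,0],
    [0,0,0],
    [0,0,0],
    [0,0,0],
    [0,0,0],
    [0,0,0],
    [0,0,0],
    [0,0,0],
    [0,0,0],
    [0,0,0],
    [0,0,0],
  ],
)

```text
clock: 17.65
position: [0.5883, -0.0932, 0.0912]
ee_rot: [2.341, 2.093, 0.003]
force: [-0.2, -1.0, -0.6]
width: 0.436
gripper_force: 0.0
```

```bash
python3 - <<'E'
from h import *
wrist("toggle",.018,"w7.png")
plan(.455,-.050,.09,0)
E
```

```text
toggle 0.9 [282. 199.] [589.8 -92.6] [69. 20.] 83.5
toggle 0.18 [ 69. 309.] [ 385.6 -170. ] [16.  3.] 74.4
t 17.75 pos [ 0.5871 -0.093   0.0894] width 40.3 yaw(y) -0.112 q [-0.18  0.5   0.35  1.79 -0.22  0.89  0.16]
shift cm tool [  2.8  -13.61  -0.04]
turn about tool z -0.112 level rotvec
tool z [-1.2e-03  2.0e-04 -1.0e+00] x [0.112 0.994 0.   ] y [ 0.994 -0.112 -0.001]
```

The toggle lies flat in its tray, 69×20 mm at (590,−93). Next is the large ring.

carry_out(
  claw=[7,7,7,7,7,7,7],
  delta_pos=[
    [0.7,-3.4,0],
    [0.7,-3.4,0],
    [0.7,-3.4,0],
    [0.7,-3.4,0],
    [0,0,0],
    [0,0,0],
    [0,0,0],
  ],
  angular=[
    [0,0,0],
    [0,0,0],
    [0,0,0],
    [0,0,0],
    [0,0,-0.11],
    [0,0,0],
    [0,0,0],
  ],
)

```text
clock: 18.45
position: [0.4561, -0.0504, 0.0897]
ee_rot: [-2.227, -2.216, 0.0]
force: [0.4, -0.8, -0.2]
width: 0.762
gripper_force: 0.0
```

```bash
python3 - <<'E'
from h import *
wrist("ring_large",.014,"w8.png")
plan(.455,-.050,-.027,0)
E
```

```text
ring_large 0.62 [277. 217.] [453.8 -47.6] [49. 49.] 89.7
ring_large 0.61 [154. 205.] [356.8 -44.9] [48. 51.] 89.7
t 18.55 pos [ 0.4563 -0.0505  0.0897] width 70.1 yaw(y) -0.005 q [-0.28  0.3   0.34  2.11 -0.15  0.75  0.15]
shift cm tool [ 0.05 -0.13 11.67]
turn about tool z -0.005 level rotvec
tool z [-2.e-04 -3.e-04 -1.e+00] x [ 0.005  1.    -0.   ] y [ 1.    -0.005 -0.   ]
```

View pics/w8.png

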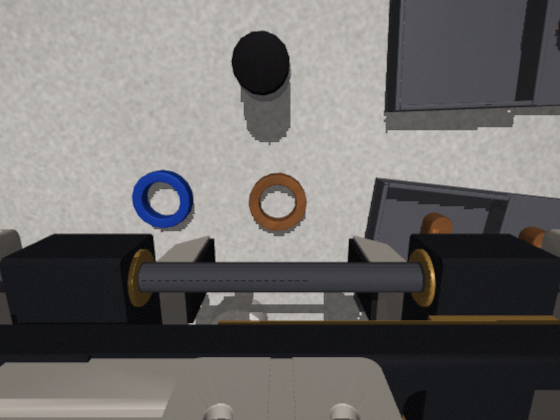

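The wooden ring is at (278,203), the blue decoy at (163,199) and the jar at (261,63).

```bash
python3 - <<'E'
from h import *
p=arm.get_image("wrist");print(ray(p,[278,203],.010))
E
```

```text
[ 0.45442998 -0.04994921  0.01      ]
```

carry_out(
  claw=[7,7,7,7,7,7,7,0,0,0,0,0,0],
  delta_pos=[
    [0.1,-0.2,3],
    [0,0,3],
    [0,0,3],
    [0,0,1.5],
    [0,0,1],
    [0,0,0.25],
    [0,0,0],
    [0,0,0],
    [0,0,0],
    [0,0,0],
    [0,0,0],
    [0,0,0],
    [0,0,0],
  ],
  angular=[
    [0,0,0],
    [0,0,0],
    [0,0,0],
    [0,0,0],
    [0,0,0],
    [0,0,0],
    [0,0,0],
    [0,0,0],
    [0,0,0],
    [0,0,0],
    [0,0,0],
    [0,0,0],
    [0,0,0],
  ],
  force=15,
)

```text
clock: 19.9
position: [0.4542, -0.0491, -0.027]
ee_rot: [2.223, 2.219, 0.001]
force: [-1.2, 0.1, 6.3]
width: 0.533
gripper_force: 15.0
```

```bash
python3 - <<'E'
from h import *
plan(.565,.285,.095,0.13)
E
```

```text
t 19.9 pos [ 0.4542 -0.0491 -0.027 ] width 49.0 yaw(y) -0.002 q [-0.19  0.51  0.24  2.21 -0.27  0.45  0.26]
shift cm tool [ 33.44  11.02 -12.18]
turn about tool z -0.132 level rotvec
tool z [ 9.e-04  2.e-04 -1.e+00] x [0.002 1.    0.   ] y [ 1.    -0.002  0.001]
```

carry_out(
  claw=[0,0,0,0,0,0,0,0,0,0,0,0,0,0,0,0,0,0],
  delta_pos=[
    [0,0,-1],
    [0,0,-3],
    [0,0,-4],
    [0,0,-4],
    [3.34,1.1,0],
    [3.34,1.1,0],
    [3.34,1.1,0],
    [3.34,1.1,0],
    [3.34,1.1,0],
    [3.34,1.1,0],
    [3.34,1.1,0],
    [3.34,1.1,0],
    [3.34,1.1,0],
    [3.34,1.1,0],
    [0,0,0],
    [0,0,0],
    [0,0,0],
    [0,0,0],
  ],
  angular=[
    [0,0,0],
    [0,0,0],
    [0,0,0],
    [0,0,0],
    [0,0,0],
    [0,0,0],
    [0,0,0],
    [0,0,0],
    [0,0,0],
    [0,0,0],
    [0,0,0],
    [0,0,0],
    [0,0,0],
    [0,0,0],
    [0,0,0.144],
    [0,0,0.144],
    [0,0,0.144],
    [0,0,0.144],
  ],
)

```text
clock: 21.7
position: [0.5641, 0.2845, 0.0931]
ee_rot: [2.767, 1.488, -0.001]
force: [-0.5, -0.5, -0.3]
width: 0.532
gripper_force: 15.0
```

carry_out(
  claw=[0,0,0,0,0,0,0],
  delta_pos=[
    [0,0,0],
    [0,0,0],
    [0,0,0],
    [0,0,0],
    [0,0,0],
    [0,0,0],
    [0,0,0],
  ],
  angular=[
    [0,0,0.144],
    [0,0,0.144],
    [0,0,0.144],
    [0,0,0.144],
    [0,0,0.144],
    [0,0,0.144],
    [0,0,0],
  ],
)

```text
clock: 22.4
position: [0.5641, 0.2847, 0.0929]
ee_rot: [3.135, 0.199, -0.0]
force: [-0.3, 1.5, -0.2]
width: 0.533
gripper_force: 15.0
```

```bash
python3 - <<'E'
from h import *
p=arm.get_image("wrist");save(p,"w9.png")
for r in arm.place_of("tray_ring_large",p)[:2]: u=px(r["centre"]);print(round(r["conf"],2),np.round(u),ray(p,u,0).round(3))
plan(.565,.285,-.02,1.7)
E
```

```text
0.68 [279. 198.] [0.567 0.286 0.   ]
t 22.5 pos [0.5642 0.2847 0.0928] width 49.1 yaw(y) -1.438 q [-0.99  0.61  0.67  1.71 -0.45  0.98 -1.58]
shift cm tool [ 0.08 -0.03 11.28]
turn about tool z 0.004 level rotvec
tool z [-1.e-04 -2.e-04 -1.e+00] x [ 0.991  0.133 -0.   ] y [ 0.133 -0.991  0.   ]
```

View pics/w9.png

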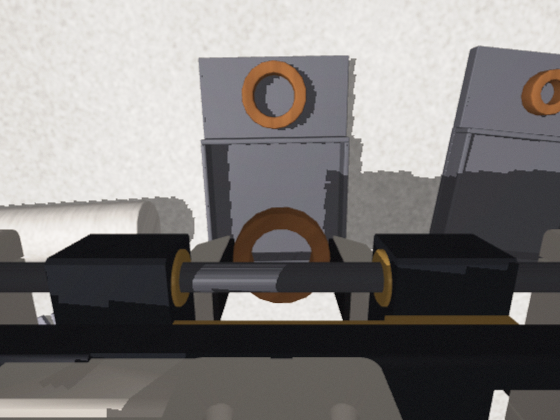

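The ring hangs centred over its tray. However, the white tube end at (100,235) would lie under the gripper body's end at +y. I'll turn to a diagonal, which clears the tube and gives the fingers more room.

carry_out(
  claw=[0,0,0,0,0,0,0,0,0,0,0,0,0,6,6,6,6,6],
  delta_pos=[
    [0.15,0,0],
    [0,0,0],
    [0,0,0],
    [0,0,0],
    [0,0,0],
    [0,0,0],
    [0,0,3],
    [0,0,3],
    [0,0,3],
    [0,0,1.5],
    [0,0,0.7],
    [0,0,0.2],
    [0,0,0],
    [0,0,0],
    [0,0,0],
    [0,0,0],
    [0,0,0],
    [0,0,0],
  ],
  angular=[
    [0,0,0.131],
    [0,0,0.131],
    [0,0,0.131],
    [0,0,0.131],
    [0,0,0.131],
    [0,0,0.131],
    [0,0,0],
    [0,0,0],
    [0,0,0],
    [0,0,0],
    [0,0,0],
    [0,0,0],
    [0,0,0],
    [0,0,0],
    [0,0,0],
    [0,0,0],
    [0,0,0],
    [0,0,0],
  ],
)

```text
clock: 24.3
position: [0.566, 0.2848, -0.0213]
ee_rot: [-2.973, 1.014, -0.0]
force: [-0.5, -0.1, 0.7]
width: 0.653
gripper_force: 0.0
```

carry_out(
  claw=[6,6,6,6,6,6,6,6,6,6],
  delta_pos=[
    [0,0,-1],
    [0,0,-3],
    [0,0,-4],
    [0,0,-3.3],
    [0,0,0],
    [0,0,0],
    [0,0,0],
    [0,0,0],
    [0,0,0],
    [0,0,0],
  ],
  angular=[
    [0,0,0],
    [0,0,0],
    [0,0,0],
    [0,0,0],
    [0,0,-0.136],
    [0,0,-0.136],
    [0,0,-0.136],
    [0,0,-0.136],
    [0,0,-0.136],
    [0,0,0],
  ],
)

```text
clock: 25.3
position: [0.5663, 0.2845, 0.0925]
ee_rot: [-3.141, -0.038, -0.001]
force: [0.1, 0.1, 0.3]
width: 0.65
gripper_force: 0.0
```

```bash
python3 - <<'E'
from h import *
wrist("ring_large",.018,"w10.png")
plan(.392,.182,.092,-1.54)
E
```

```text
ring_large 0.75 [277. 216.] [569.4 283.3] [49. 48.] 1.4
t 25.4 pos [0.5661 0.2846 0.0921] width 60.0 yaw(y) -1.552 q [-1.    0.62  0.7   1.71 -0.47  0.99 -1.68]
shift cm tool [-17.6    9.94  -0.  ]
turn about tool z -0.012 level rotvec
tool z [ 3.e-04  4.e-04 -1.e+00] x [1.    0.018 0.   ] y [ 0.018 -1.    -0.   ]
```

The large ring is in its tray at (569,283). On to the small ring.

carry_out(
  claw=[5.5,5.5,5.5,5.5,5.5,5.5,5.5],
  delta_pos=[
    [-2.93,1.66,0],
    [-2.93,1.66,0],
    [-2.93,1.66,0],
    [-2.93,1.66,0],
    [-2.93,1.66,0],
    [-2.93,1.66,0],
    [0,0,0],
  ],
  angular=[
    [0,0,0],
    [0,0,0],
    [0,0,0],
    [0,0,0],
    [0,0,0],
    [0,0,0],
    [0,0,0],
  ],
)

```text
clock: 26.1
position: [0.388, 0.1788, 0.0911]
ee_rot: [3.141, 0.027, -0.008]
force: [0.7, 0.5, -0.4]
width: 0.598
gripper_force: 0.0
```

```bash
python3 - <<'E'
from h import *
wrist("ring_small",.010,"w11.png")
plan(.392,.184,-.028,-1.54)
E
```

```text
ring_small 0.8 [269. 203.] [394.3 187.4] [33. 34.] 45.8
t 26.2 pos [0.3925 0.1815 0.0919] width 55.1 yaw(y) -1.551 q [-1.2   0.31  0.81  2.19 -0.33  0.76 -1.72]
shift cm tool [-0.05 -0.23 11.99]
turn about tool z -0.011 level rotvec
tool z [ 3.0e-04  1.2e-03 -1.0e+00] x [1.   0.02 0.  ] y [ 0.02  -1.    -0.001]
```

View pics/w11.png

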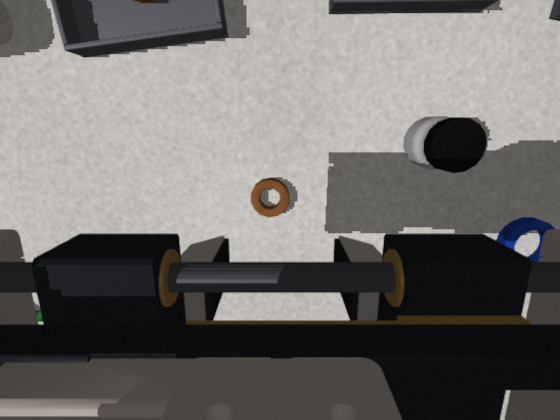

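The small ring is at (270,198), about 6 mm left of the finger centre. The jar at (445,143) stays clear of the body.

carry_out(
  claw=[5.5,5.5,5.5,5.5,5.5,5.5,5.5,0,0,0,0,0,0,0],
  delta_pos=[
    [0.15,-0.58,3],
    [0,0,3],
    [0,0,3],
    [0,0,1.5],
    [0,0,1.2],
    [0,0,0.3],
    [0,0,0],
    [0,0,0],
    [0,0,0],
    [0,0,0],
    [0,0,0],
    [0,0,0],
    [0,0,0],
    [0,0,0],
  ],
  angular=[
    [0,0,0],
    [0,0,0],
    [0,0,0],
    [0,0,0],
    [0,0,0],
    [0,0,0],
    [0,0,0],
    [0,0,0],
    [0,0,0],
    [0,0,0],
    [0,0,0],
    [0,0,0],
    [0,0,0],
    [0,0,0],
  ],
  force=12,
)

```text
clock: 27.6
position: [0.3942, 0.1874, -0.0281]
ee_rot: [-3.141, -0.036, -0.001]
force: [-1.2, 0.7, 6.5]
width: 0.36
gripper_force: 12.0
```

```bash
python3 - <<'E'
from h import *
plan(.592,.087,.092,-1.54)
E
```

```text
t 27.6 pos [ 0.3942  0.1874 -0.0281] width 33.2 yaw(y) -1.548 q [-0.97  0.54  0.55  2.27 -0.62  0.48 -1.47]
shift cm tool [ 19.55  10.48 -12.01]
turn about tool z -0.008 level rotvec
tool z [ 6.e-04  8.e-04 -1.e+00] x [1.    0.023 0.001] y [ 0.023 -1.    -0.001]
```

carry_out(
  claw=[0,0,0,0,0,0,0,0,0,0,0,0],
  delta_pos=[
    [0,0,-1],
    [0,0,-3],
    [0,0,-4],
    [0,0,-4],
    [2.8,1.5,0],
    [2.8,1.5,0],
    [2.8,1.5,0],
    [2.8,1.5,0],
    [2.8,1.5,0],
    [2.8,1.5,0],
    [2.75,1.48,0],
    [0,0,0],
  ],
  angular=[
    [0,0,0],
    [0,0,0],
    [0,0,0],
    [0,0,0],
    [0,0,0],
    [0,0,0],
    [0,0,0],
    [0,0,0],
    [0,0,0],
    [0,0,0],
    [0,0,0],
    [0,0,0],
  ],
)

```text
clock: 28.8
position: [0.5947, 0.0832, 0.0924]
ee_rot: [3.139, 0.03, 0.004]
force: [0.4, -0.5, -1.2]
width: 0.357
gripper_force: 12.0
```

```bash
python3 - <<'E'
from h import *
p=arm.get_image("wrist")
for r in arm.place_of("tray_ring_small",p)[:2]: u=px(r["centre"]);print(round(r["conf"],2),np.round(u),ray(p,u,0).round(3))
plan(.592,.087,-.0225,-1.54)
E
```

```text
0.6 [274. 203.] [0.594 0.088 0.   ]
t 28.9 pos [0.5913 0.086  0.0917] width 33.1 yaw(y) -1.549 q [-0.73  0.58  0.74  1.8  -0.47  0.94 -1.34]
shift cm tool [ 0.08 -0.11 11.42]
turn about tool z -0.009 level rotvec
tool z [-7.e-04 -7.e-04 -1.e+00] x [ 1.     0.021 -0.001] y [ 0.021 -1.     0.001]
```

carry_out(
  claw=[0,0,0,0,0,0,0,5,5,5,5,5,5,5,5,5,5],
  delta_pos=[
    [0.15,-0.15,3],
    [0,0,3],
    [0,0,3],
    [0,0,1.5],
    [0,0,0.7],
    [0,0,0.2],
    [0,0,0],
    [0,0,0],
    [0,0,0],
    [0,0,0],
    [0,0,0],
    [0,0,-1],
    [0,0,-3],
    [0,0,-4],
    [0,0,-3.5],
    [0,0,0],
    [0,0,0],
  ],
  angular=[
    [0,0,0],
    [0,0,0],
    [0,0,0],
    [0,0,0],
    [0,0,0],
    [0,0,0],
    [0,0,0],
    [0,0,0],
    [0,0,0],
    [0,0,0],
    [0,0,0],
    [0,0,0],
    [0,0,0],
    [0,0,0],
    [0,0,0],
    [0,0,0],
    [0,0,0],
  ],
)

```text
clock: 30.6
position: [0.5937, 0.0885, 0.0937]
ee_rot: [-3.14, -0.036, -0.003]
force: [-0.2, 1.3, -0.3]
width: 0.542
gripper_force: 0.0
```

```bash
python3 - <<'E'
from h import *
wrist("ring_small",.014,"w12.png")
plan(.348,-.316,.092,-1.54)
E
```

```text
ring_small 0.69 [282. 210.] [595.   86.9] [34. 31.] 1.3
t 30.7 pos [0.5924 0.0884 0.0919] width 49.8 yaw(y) -1.548 q [-0.73  0.58  0.74  1.8  -0.47  0.95 -1.34]
shift cm tool [-2.535e+01  3.987e+01  2.000e-02]
turn about tool z -0.008 level rotvec
tool z [-1.4e-03  1.0e-04 -1.0e+00] x [ 1.     0.023 -0.001] y [ 0.023 -1.    -0.   ]
```

The small ring is in its tray at (595,87). Now the spool.

carry_out(
  claw=[5.5,5.5,5.5,5.5,5.5,5.5,5.5,5.5,5.5,5.5,5.5,5.5,5.5,5.5,5.5,5.5],
  delta_pos=[
    [-1.81,2.85,0],
    [-1.81,2.85,0],
    [-1.81,2.85,0],
    [-1.81,2.85,0],
    [-1.81,2.85,0],
    [-1.81,2.85,0],
    [-1.81,2.85,0],
    [-1.81,2.85,0],
    [-1.81,2.85,0],
    [-1.81,2.85,0],
    [-1.81,2.85,0],
    [-1.81,2.85,0],
    [-1.81,2.85,0],
    [-1.81,2.85,0],
    [0,0,0],
    [0,0,0],
  ],
  angular=[
    [0,0,0],
    [0,0,0],
    [0,0,0],
    [0,0,0],
    [0,0,0],
    [0,0,0],
    [0,0,0],
    [0,0,0],
    [0,0,0],
    [0,0,0],
    [0,0,0],
    [0,0,0],
    [0,0,0],
    [0,0,0],
    [0,0,0],
    [0,0,0],
  ],
)

```text
clock: 32.3
position: [0.3478, -0.3164, 0.0918]
ee_rot: [-3.141, -0.032, 0.003]
force: [0.8, 0.3, -0.2]
width: 0.598
gripper_force: 0.0
```

```bash
python3 - <<'E'
from h import *
wrist("spool",.04,"w13.png")
p=arm.get_image("wrist")
for r in arm.place_of("spool",p)[:2]: u=px(r["centre"]);print(round(r["conf"],2),np.round(u),ray(p,u,0).round(3))
plan(.348,-.316,-.022,-1.54)
E
```

```text
spool 0.83 [275. 208.] [ 353.5 -314.8] [31. 37.] 71.1
0.71 [279. 200.] [ 0.351 -0.314  0.   ]
t 32.5 pos [ 0.3494 -0.3152  0.0921] width 55.1 yaw(y) -1.546 q [ 0.01  0.38  0.79  2.11 -0.38  0.8  -0.5 ]
shift cm tool [-0.14  0.09 11.41]
turn about tool z -0.006 level rotvec
tool z [-6.e-04  8.e-04 -1.e+00] x [ 1.     0.025 -0.001] y [ 0.025 -1.    -0.001]
```

View pics/w13.png

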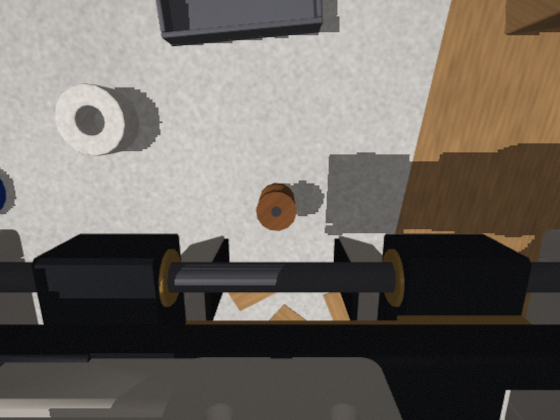

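```bash
python3 - <<'E'
from h import *
p=arm.get_image("wrist");print(ray(p,[277,211],.04));plan(.35,-.315,-.02)
E
```

```text
[ 0.35179869 -0.31278142  0.04      ]
t 32.55 pos [ 0.3494 -0.3152  0.0922] width 55.1 yaw(y) -1.546 q [ 0.01  0.38  0.79  2.11 -0.38  0.8  -0.5 ]
shift cm tool [ 6.000e-02 -1.000e-02  1.122e+01]
tool z [-5.e-04  7.e-04 -1.e+00] x [ 1.     0.025 -0.001] y [ 0.025 -1.    -0.001]
```

carry_out(
  claw=[5.5,5.5,5.5,5.5,5.5,5.5,5.5,0,0,0,0,0,0,0],
  delta_pos=[
    [0.15,-0.1,3],
    [0,0,3],
    [0,0,2.5],
    [0,0,1.2],
    [0,0,1],
    [0,0,0.5],
    [0,0,0],
    [0,0,0],
    [0,0,0],
    [0,0,0],
    [0,0,0],
    [0,0,0],
    [0,0,0],
    [0,0,0],
  ],
  angular=[
    [0,0,0],
    [0,0,0],
    [0,0,0],
    [0,0,0],
    [0,0,0],
    [0,0,0],
    [0,0,0],
    [0,0,0],
    [0,0,0],
    [0,0,0],
    [0,0,0],
    [0,0,0],
    [0,0,0],
    [0,0,0],
  ],
  force=12,
)

```text
clock: 33.95
position: [0.3507, -0.3155, -0.0192]
ee_rot: [3.141, 0.036, 0.001]
force: [0.3, 1.2, 6.1]
width: 0.336
gripper_force: 12.0
```

```bash
python3 - <<'E'
from h import *
plan(.536,-.279,.1,-1.46)
E
```

```text
t 33.95 pos [ 0.3507 -0.3155 -0.0192] width 31.0 yaw(y) -1.548 q [ 0.19  0.57  0.59  2.19 -0.61  0.55 -0.31]
shift cm tool [ 18.62  -3.23 -11.9 ]
turn about tool z -0.088 level rotvec
tool z [ 7.e-04 -1.e-04 -1.e+00] x [1.    0.023 0.001] y [ 0.023 -1.     0.   ]
```

Holding the spool at its top flange (31 mm). Carrying it over.

carry_out(
  claw=[0,0,0,0,0,0,0,0,0,0,0,0,0,0],
  delta_pos=[
    [0,0,-1],
    [0,0,-3],
    [0,0,-4],
    [0,0,-3.5],
    [2.33,-0.4,0],
    [2.33,-0.4,0],
    [2.33,-0.4,0],
    [2.33,-0.4,0],
    [2.33,-0.4,0],
    [2.33,-0.4,0],
    [2.33,-0.4,0],
    [2.33,-0.43,0],
    [0,0,0],
    [0,0,0],
  ],
  angular=[
    [0,0,0],
    [0,0,0],
    [0,0,0],
    [0,0,0],
    [0,0,0],
    [0,0,0],
    [0,0,0],
    [0,0,0],
    [0,0,0],
    [0,0,0],
    [0,0,0],
    [0,0,0],
    [0,0,-0.09],
    [0,0,0],
  ],
  force=20,
)

```text
clock: 35.35
position: [0.5361, -0.2786, 0.0958]
ee_rot: [3.136, 0.181, -0.001]
force: [-0.9, -0.5, -0.8]
width: 0.331
gripper_force: 20.0
```

```bash
python3 - <<'E'
from h import *
p=arm.get_image("wrist");save(p,"w14.png")
for r in arm.place_of("tray_spool",p)[:2]: u=px(r["centre"]);print(round(r["conf"],2),np.round(u),ray(p,u,0).round(3))
plan(.536,-.279,-.0137,-1.46)
q=arm.get_image("side");print([ (round(r["conf"],2),np.round(px(r["centre"]))) for r in arm.look_for("spool",q)])
cv2.imwrite("pics/c14.png",np.vstack([cv2.resize(q["frame"][80:200,200:380],(450,300)),cv2.resize(p["frame"],(400,300))[:, :][:, :400].copy() if 0 else cv2.resize(p["frame"],(450,300))])[:,:,::-1])
E
```

```text
0.9 [280. 204.] [ 0.533 -0.279  0.   ]
t 35.45 pos [ 0.5353 -0.2791  0.0958] width 30.8 yaw(y) -1.461 q [-0.09  0.58  0.72  1.78 -0.46  0.96 -0.64]
shift cm tool [ 0.08 -0.   10.95]
turn about tool z -0.001 level rotvec
tool z [-4.e-04 -0.e+00 -1.e+00] x [ 0.994  0.109 -0.   ] y [ 0.109 -0.994 -0.   ]
[]
```

View pics/c14.png

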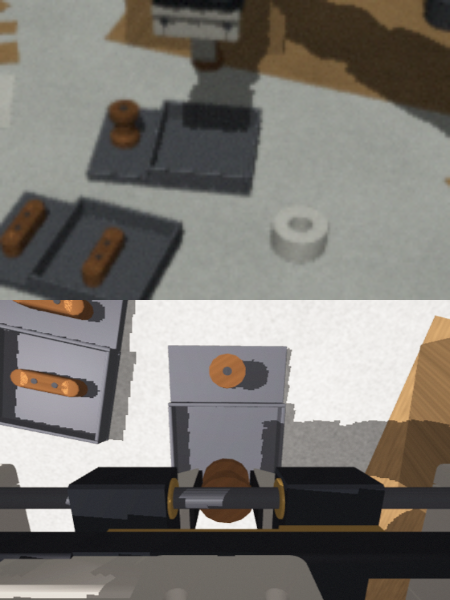

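The spool hangs upright over its compartment. Lowering and releasing it.

carry_out(
  claw=[0,0,0,0,0,0,0,0,4.8,4.8,4.8,4.8,4.8,4.8,4.8,4.8,4.8,4.8,4.8],
  delta_pos=[
    [0,0,3],
    [0,0,3],
    [0,0,2.5],
    [0,0,1.2],
    [0,0,0.8],
    [0,0,0.3],
    [0,0,0.2],
    [0,0,0],
    [0,0,0],
    [0,0,0],
    [0,0,0],
    [0,0,0],
    [0,0,-1],
    [0,0,-2],
    [0,0,-3],
    [0,0,-4],
    [0,0,-3],
    [0,0,0],
    [0,0,0],
  ],
  angular=[
    [0,0,0],
    [0,0,0],
    [0,0,0],
    [0,0,0],
    [0,0,0],
    [0,0,0],
    [0,0,0],
    [0,0,0],
    [0,0,0],
    [0,0,0],
    [0,0,0],
    [0,0,0],
    [0,0,0],
    [0,0,0],
    [0,0,0],
    [0,0,0],
    [0,0,0],
    [0,0,0],
    [0,0,0],
  ],
)

```text
clock: 37.45
position: [0.5364, -0.2789, 0.1166]
ee_rot: [3.136, 0.177, 0.003]
force: [-0.3, -0.5, -0.6]
width: 0.523
gripper_force: 0.0
```

```bash
python3 - <<'E'
from h import *
p=arm.get_image("side")
cv2.imwrite("pics/fin.png",cv2.resize(p["frame"][100:400,80:420],(680,600))[:,:,::-1])
E
```

```text
(no output)
```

View pics/fin.png

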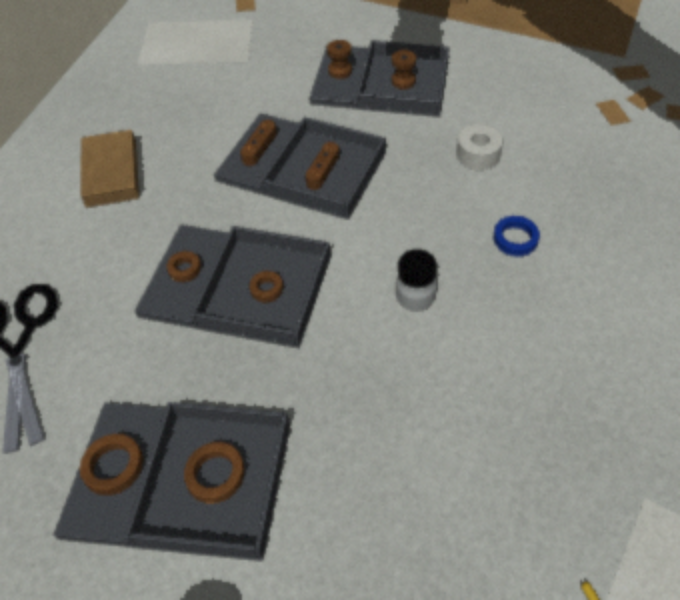

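All four fittings lie in the trays with matching samples. The spool stands upright at (404,68), and the jar (417,278) and tape (480,147) are where they were.

```bash
python3 -c "
from cell import arm
print(arm.sign_off())"
```

```text
the job is handed in; nothing more can be done
None
```

I handed the job in at about 37 s with all four fittings in their matching trays (rings and toggle flat, spool upright), and the glue jar and tape roll untouched; the sign-off returned no verdict, so this rests on my last camera check.

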